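# Third hand: seat a clamp-down temperature probe on a reaction vial and hold it sealed

### The job

Take the temperature probe out of its parking stand and lower its thin sheath through the rubber seal into the narrow mouth of the glass vial on the stirrer, with the slotted ends of its cross-plate over the two studs. Press the plate down on the seal with a steady force of about 10 newtons, so that a colleague can run down the wing nuts (much less leaks, much more cracks the vial). Finish while still gripping the probe and pressing it down steadily, without letting go, and leave the black-lidded jar, the wash bottle at the left, the timer and the wing nuts where they are.

Things in the scene. Friction and masses are not known exactly. Their poses are not given: they have to be found in the camera images.
- probe_grip (a point): Place to grip: centre of the probe's upright black housing, 26 mm (x, along the cross-plate) by 20 mm (y, two flat faces) by 46 mm high (z up), with a round socket 17 mm wide and 12 mm high on top. It stands on the plate; this point is 23 mm above the plate's upper face. The whole probe is one rigid piece, about 160 g, and stands upright in its stand
- probe_tip (a point): Lower end of the thin round steel sheath that points down from the middle of the plate (6 mm thick, 64 mm long, tapered end): 93 mm below probe_grip on the same axis; same axes
- probe: The same probe, same axes; origin at the centre of the underside of its flat steel cross-plate (100 x 34 x 6 mm), 29 mm below probe_grip. Each end of the plate is a fork: an open slot 11 mm wide on the plate's centre line, reaching in to 28 mm from the centre. A half turn about z makes no difference to the fit
- stand: Grey round parking stand, fixed: foot 92 mm wide, upright tube 38 mm wide with a 15 mm bore, top 80 mm above the worktop. Origin at the centre of its underside. The probe's plate rests on the tube's top with the sheath hanging inside; the plate points within about 35 degrees of the left-right direction. Stand and stirrer may change sides
- mouth (a point): Centre of the top of the unloaded rubber seal on the vial's mouth, 186 mm above the worktop; z up, x along the line through the two upright studs. The studs, 6 mm thick with round ends, stand 37 mm to either side of the vial's axis and end 22 mm above this point. When the probe sits right, its plate lies on the seal with a stud in each slot
- seal: Soft rubber ring on the vial's mouth, 28 mm wide, 15 mm bore, 10 mm high. It gives straight down, about 1 mm for each 3.5 N, up to 7 mm. Origin at the middle of its underside, 10 mm below mouth when unloaded
- vial: Brittle glass vial, 28 mm wide, neck 22 mm, bore 12 mm, free for 75 mm below mouth; origin at the middle of its underside, 82 mm below mouth. It stands in a round aluminium block 96 mm wide on a heater-stirrer 236 mm deep, 171 mm wide and 98 mm high; all of this is fixed and does not move when pushed
- jar: Bystander: sample jar with a black lid, 55 mm wide, 90 mm high, standing behind the middle of the worktop. Origin under its centre
- wash_bottle: Bystander: white wash bottle with a bent tube, 55 x 102 mm, 209 mm high, at the back on the left. Origin near the middle of its underside
- timer: Bystander: small white bench timer, 62 x 62 x 20 mm, at the left. Origin under its centre
- wing_nut_0: One of two small steel wing nuts, 30 mm wide, lying between stirrer and stand, towards the front, for the colleague. Origin under its centre
- wing_nut_1: The other wing nut
There are look-alikes about, which are no part of the job. What is shaped like the probe but yellow is not meant.

How it is judged:
By the outcome, as a careful person would: the job done as asked, in the order asked, and still so for the second after the job is handed in, while the arm keeps its last pose, push and grip.
It also fails if it takes over 50 s, if anything falls off the work surface, if the arm or the gripper's body presses on something with over 40 N, if the wrist force passes 120 N, or if a joint passes its speed limit or range.

### The arm

A 6-joint arm with a two-finger parallel gripper is mounted at the origin on a cart in front of the work surface, level with it; the furniture and walls round the work are solid. World frame = base frame: x ahead of the robot, y to its left, z up, the work surface at z = 0. Lengths are in mm, angles in rad, forces in N, time in s.
With the tool pointing down it reaches from about 275 to 825 mm from the base axis. Payload 4.9 kg.
Tool frame: the origin (TCP) lies at the very end of the fingers, on their centre line; the grasp point (between the pads) lies 19 mm behind it; z points along the fingers, y is the line along which they close (so a half turn about z gives the same grasp; the last joint's range is limited). The gripper opens to 85 mm and grips with 20 to 120 N. Pads are 22 mm wide; open, the fingers measure 114 mm over their backs; the gripper's body (76 mm by 85 mm) begins 54 mm behind the grasp point. The pads swing forward as they close: fully open they stand 13 mm farther back than shut.
Start: joints at [1.069, 0.326, -0.193, 1.052, 0, 1.437], TCP at [197.755, 513.236, 192.481] pointing down, gripper open.
Joint ranges: [-2.65, 2.65], [-0.97, 1.79], [-1.3, 1.35], [-1.93, 2.1], [-1.47, 1.37], [-3.14, 3.14]. Speed limits (rad/s): [2.57, 2.57, 3.14, 3.14, 3.14, 3.14].

### API

Orientations are given as [roll, pitch, yaw] about the fixed x, y, z axes, in that order (R = Rz(yaw) Ry(pitch) Rx(roll)).
In Python, from bench import bot, solve_ik, imaging gives the robot as it stands. Calls block until the motion is done:
- bot.move_ptp(position, orientation): joint-space move of the TCP to a pose.
- bot.movel(position, rot=None, max_speed=150, threshold=None): straight line of the TCP; rot=None keeps the orientation; max_speed is the mean speed in mm/s. With threshold (N) it stops when the force on the tool has changed by that much, and returns True; else False.
- bot.move_j(angles): joint-space move.
- bot.grip(opening, effort=None): opening from 0.0 (shut) to 1.0 (fully open); effort is the grip in N (None keeps the last); returns when the fingers have stopped.
- bot.dwell(seconds).
- solve_ik(position, orientation): joint angles nearest the present ones, or None.
- bot.get_state(): the state.
- imaging.capture(name): name is "scene" or "top" or "wrist"; returns the picture (384x512x3 uint8, blue, green, red); there is no depth.
- imaging.camera_model(name): a dict with "K" (3x3 intrinsics, pixels), "position" and "rotation" of the camera in the world. Camera axes: x right, y up, looking along -z (the intrinsics and any distortion apply to the point x, -y, -z); pixel columns grow to the right and rows downward; lengths in mm; the calibration is good to about 2 mm. A picture is of the moment at which its call begins: read the wrist's pose just before it. camera_model takes no time and is no camera call; for the wrist camera it gives the pose at the moment of the call.
A pose or a line that the arm cannot do raises bot.IKError and nothing moves.
- bot.sign_off(): hands the job in; it is judged then, once.
The state is a dict: "t": time; "qpos": joint angles; "joint_velocities": joint speeds; "effort": joint torques, N m; "tcp_pos": TCP position; "orientation": TCP orientation; "contact_force": force on the tool from outside, world axes, zero at the start; "wrist_torque": the same for the moment, N m; "opening": opening from 0.0 (shut) to 1.0 (fully open); "gripper_force": force on a finger pad.
Only numpy, scipy, OpenCV 4.12 (cv2) and the standard library are available. Lean on these libraries where they do the work, as an engineer would, in place of code of your own. Each camera call takes 0.05 s, during which the arm holds its last target. There are 200 camera calls.

## Working session

There is one attempt and no reset: what is moved stays moved. The work goes in short steps, each a Python script; the robot and the scene stay as the last script left them, time stands still between calls to the robot, and variables do not carry over. Pictures are saved under pics/ and viewed, at most 10 in all, crops included, and the job is handed in when it is done.

```bash
ls; mkdir -p pics; python3 - <<'E'
from bench import bot,imaging
import cv2
for n in("scene","top"):
    cv2.imwrite(f"pics/{n}0.png",imaging.capture(n))
    m=imaging.camera_model(n);print(n,m)
print(bot.get_state())
E
```

```text
pics
scene {'K': array([[381.58910394,   0.        , 255.7920501 ],
       [  0.        , 381.58910394, 193.11819179],
       [  0.        ,   0.        ,   1.        ]]), 'position': array([-165.06150453, -735.10968338,  659.24403678]), 'rotation': array([ 1.11136773, -0.02307645, -0.73281435])}
top {'K': array([[423.10587386,   0.        , 251.59988111],
       [  0.        , 423.10587386, 193.66120629],
       [  0.        ,   0.        ,   1.        ]]), 'position': array([ 442.13586006,   45.43268049, 1582.02369542]), 'rotation': array([ 0.07677816, -0.01228624, -1.55465261])}
{'t': 0.1, 'qpos': array([ 1.06881994e+00,  3.26887401e-01, -1.93506463e-01,  1.05199097e+00,
       -1.88063254e-05,  1.43661145e+00]), 'joint_velocities': array([ 4.82424760e-06, -1.84950115e-03,  1.80952010e-03,  4.95197460e-04,
        1.11955285e-03, -7.05809119e-04]), 'effort': array([ 1.14487422e-03, -4.44240117e+01,  2.63038015e+01,  7.86446297e-03,
       -1.68589036e-04, -3.09283074e-06]), 'tcp_pos': array([197.45533537, 512.69843003, 191.76200862]), 'orientation': array([-3.14001591e+00, -1.93876847e-04,  2.77380100e+00]), 'contact_force': array([-0.24289977, -0.84921097, -0.00629157]), 'wrist_torque': array([-0.03227602, -0.00599403, -0.03073961]), 'gripper_force': 0.0, 'opening': 0.9986397513741639}
```

View pics/scene0.png

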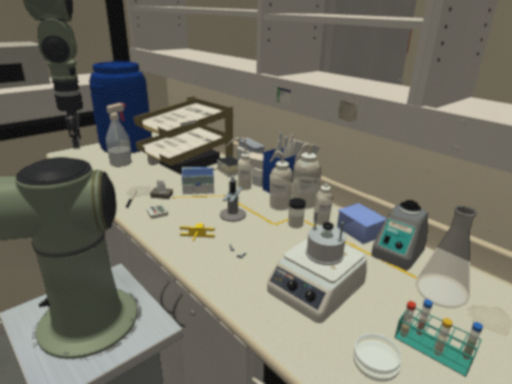

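View pics/top0.png

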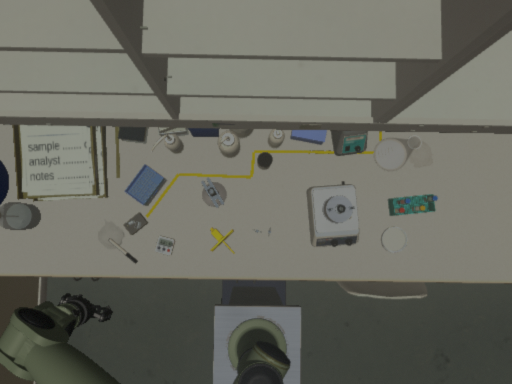

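The scene view shows the probe standing in its grey stand at about (233,200). The vial on the stirrer is at about (327,240), and the yellow look-alike lies at (197,231). In the top view the probe is at (213,192), the vial and its studs at (340,209), and the yellow one at (222,240).
Things that could be taken for the probe: the dark upright at scene (233,200), the yellow one at (197,231), and the black-lidded jar at (297,210). I choose (233,200) and will check it in a close crop.

```bash
cat > h.py <<'E'
import numpy as np,cv2
from scipy.spatial.transform import Rotation as R
from bench import bot,imaging,solve_ik
def cam(n):
    m=imaging.camera_model(n);r=np.array(m["rotation"]);r=r if r.shape==(3,3) else R.from_euler("xyz",r).as_matrix()
    return np.array(m["K"]),np.array(m["position"]),r
def ray(c,uv):
    K,p,r=c;d=np.linalg.inv(K)@[*uv,1];return p,r@(d*[1,-1,-1])
def onz(c,uv,z):
    p,d=ray(c,uv);return p+d*(z-p[2])/d[2]
def proj(c,X):
    K,p,r=c;q=K@((r.T@(np.array(X)-p))*[1,-1,-1]);return q[:2]/q[2]
def tri(cs,uvs):
    A=np.zeros((3,3));b=np.zeros(3)
    for c,uv in zip(cs,uvs):
        p,d=ray(c,uv);d/=np.linalg.norm(d);M=np.eye(3)-np.outer(d,d);A+=M;b+=M@p
    return np.linalg.solve(A,b)
E
python3 - <<'E'
from h import *
t=cv2.imread("pics/top0.png");s=cv2.imread("pics/scene0.png")
def crop(i,u,v,w=25,h=19):return cv2.resize(i[v-h:v+h,u-w:u+w],(400,300),interpolation=cv2.INTER_CUBIC)
cv2.imwrite("pics/crop1.png",np.vstack([np.hstack([crop(t,213,192),crop(t,340,209)]),np.hstack([crop(s,233,200),crop(s,327,240)])]))
T=cam("top");S=cam("scene")
print("stand plate",onz(T,(213,192),86),onz(S,(233,195),100))
print("mouth",onz(T,(340,209),186),"jar",onz(T,(265,160),90))
print("wing",onz(T,(254,231),0),onz(T,(269,231),0),"yellow",onz(T,(222,240),20))
E
```

```text
stand plate [561.08022297 165.78050449  86.        ] [534.03881602 133.58464819 100.        ]
mouth [ 503.90497993 -263.27970695  186.        ] jar [678.20117105 -16.80796205  90.        ]
wing [424.80613042  16.7690708    0.        ] [425.70101136 -39.13672243   0.        ] yellow [390.25544824 134.0220254   20.        ]
```

View pics/crop1.png

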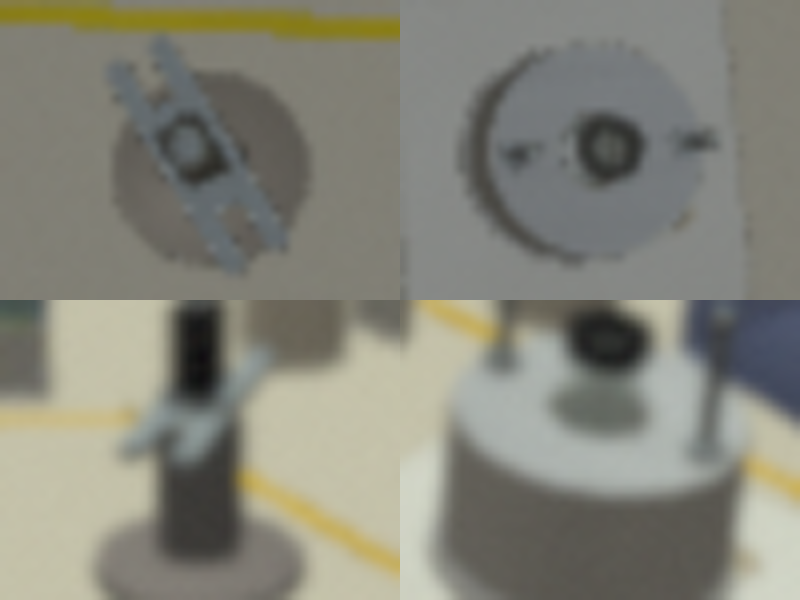

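The close crops confirm it: a black housing on a steel forked plate in the grey stand, with the plate yawed about 31° in the world. The vial has a black seal and two studs, with the stud line at about 95°. Next I'll hover over both with the wrist camera.

```bash
python3 - <<'E'
from h import *
for nm,P,y in(("probe",[561,166,300],31),("mouth",[504,-263,380],95)):
    for k in(0,180,-180):
        q=solve_ik(P,[np.pi,0,np.radians(y+k)]);print(nm,k,None if q is None else np.round(q,2))
bot.movel([230,450,330])
bot.move_ptp([535,150,330],[np.pi,0,np.radians(31)])
c=cam("wrist");i=imaging.capture("wrist");cv2.imwrite("pics/w1.png",i)
np.savez("w1.npz",K=c[0],p=c[1],r=c[2])
s=bot.get_state();print(s["t"],s["qpos"],s["tcp_pos"],c, proj(c,[561,166,144]))
E
```

```text
probe 0 [0.16 0.35 0.12 1.34 0.   2.76]
probe 180 [ 0.16  0.35  0.12  1.34  0.   -0.38]
probe -180 [ 0.16  0.35  0.12  1.34  0.   -0.38]
mouth 0 [-0.61  0.32  0.27  1.52  0.    0.87]
mouth 180 [-0.61  0.32  0.27  1.52  0.   -2.27]
mouth -180 [-0.61  0.32  0.27  1.52  0.   -2.27]
2.9083 [1.42154233e-01 2.88908047e-01 1.02672006e-01 1.38474664e+00
 2.84814257e-04 2.74075189e+00] [534.58102336 150.95748676 329.96108541] (array([[317.33178578,   0.        , 255.55475547],
       [  0.        , 317.33178578, 191.9794724 ],
       [  0.        ,   0.        ,   1.        ]]), array([601.38814199, 191.67735502, 511.34604361]), array([[ 5.16831337e-01,  8.14300883e-01,  2.64195839e-01],
       [-8.56086803e-01,  4.91290983e-01,  1.60463562e-01],
       [ 8.68587185e-04, -3.09107168e-01,  9.51026816e-01]])) [256.24242184 132.68136514]
```

View pics/w1.png

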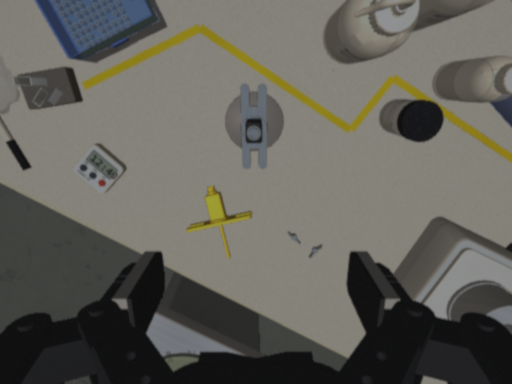

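The wrist view shows the probe at (254,128) with its plate running almost straight up and down the image, from rows 84 to 168. The yellow one lies at (218,218), the timer at (100,167) and the wing nuts at about (304,243). Next I'll measure the plate with a mask.

```bash
python3 - <<'E'
from h import *
i=cv2.imread("pics/w1.png");z=np.load("w1.npz");c=(z["K"],z["p"],z["r"])
roi=i[70:185,205:305].astype(int);b,g,r=roi[...,0],roi[...,1],roi[...,2]
print([list(i[v,u]) for u,v in((245,105),(262,105),(235,120),(254,131),(220,80),(245,155),(262,160))])
m=((b-r>8)).astype(np.uint8)*255
m=cv2.morphologyEx(m,cv2.MORPH_CLOSE,np.ones((5,5)))
cs,_=cv2.findContours(m,cv2.RETR_EXTERNAL,cv2.CHAIN_APPROX_NONE);k=max(cs,key=cv2.contourArea)+[205,70]
pts=cv2.boxPoints(cv2.minAreaRect(k.astype(np.float32)))
print(pts); W=np.array([onz(c,p,86) for p in pts]);print(W,W.mean(0))
e=[W[(j+1)%4]-W[j] for j in range(4)];print([np.linalg.norm(x) for x in e],[np.degrees(np.arctan2(x[1],x[0])) for x in e])
o=cv2.drawContours(i.copy(),[k],-1,(0,0,255),1);d=cv2.resize(o[70:185,205:305],None,fx=5,fy=5,interpolation=cv2.INTER_NEAREST)
cv2.imwrite("pics/m1.png",d)
t=cv2.imread("pics/top0.png").astype(int);q=(t[...,0]-t[...,2]>5)[165:218,190:236];v,u=np.nonzero(q);T=cam("top");print(len(u),[onz(T,(u.mean()+190,v.mean()+165),86)])
E
```

```text
[[np.uint8(116), np.uint8(107), np.uint8(99)], [np.uint8(116), np.uint8(107), np.uint8(99)], [np.uint8(100), np.uint8(102), np.uint8(107)], [np.uint8(112), np.uint8(103), np.uint8(96)], [np.uint8(122), np.uint8(130), np.uint8(132)], [np.uint8(115), np.uint8(107), np.uint8(99)], [np.uint8(116), np.uint8(107), np.uint8(99)]]
[[241.  84.]
 [265.  84.]
 [265. 167.]
 [241. 167.]]
[[597.03252395 210.19122354  86.        ]
 [612.77390167 184.11768356  86.        ]
 [520.83413863 127.45172532  86.        ]
 [503.79418234 155.69026405  86.        ]] [558.60868665 169.36272412  86.        ]
[np.float64(30.456862278468172), np.float64(107.9997724643845), np.float64(32.98143690007697), np.float64(107.99880986605889)] [np.float64(-58.87936084129218), np.float64(-148.35289913206046), np.float64(121.10800383194297), np.float64(30.307728111651294)]
155 [array([559.732974  , 168.10203956,  86.        ])]
```

View pics/m1.png

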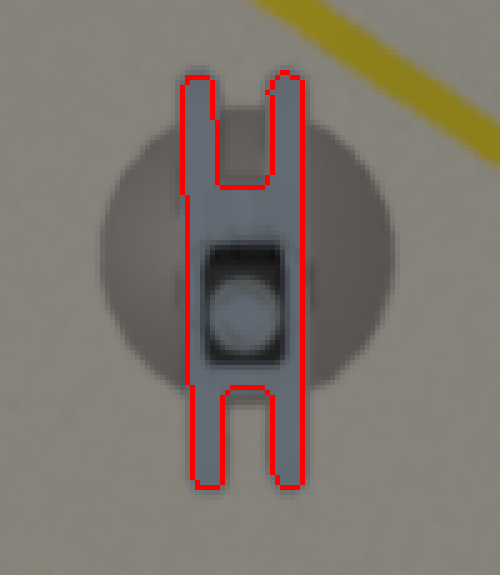

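The mask gives the plate centre at about (559.5,168.3) with yaw 31°. The wrist plate outline, the wrist socket position and the top view agree within about 1.5 mm. Now I'll grasp and lift.

```bash
python3 - <<'E'
from h import *
o=[np.pi,0,np.radians(31)]
def st(l):
    s=bot.get_state();print(l,round(s["t"],2),s["tcp_pos"].round(1),s["orientation"].round(3),s["contact_force"].round(1),round(s["opening"],3),round(s["gripper_force"],1))
bot.movel([559.4,168.3,230],o);bot.dwell(.2);st("above")
print(bot.movel([559.4,168.3,94],max_speed=80,threshold=8));bot.dwell(.2);st("down")
bot.grip(0.0,90);st("grip");bot.dwell(.3)
bot.movel([559.4,168.3,130],max_speed=40);st("lift")
bot.movel([559.4,168.3,330]);bot.dwell(.3);st("up")
c=cam("wrist");i=imaging.capture("wrist");s=imaging.capture("scene")
np.savez("w2.npz",K=c[0],p=c[1],r=c[2]);cv2.imwrite("pics/w2full.png",i);cv2.imwrite("pics/s2full.png",s)
S=cam("scene");u,v=proj(S,[559,168,330]).astype(int);print(u,v)
a=cv2.resize(i,(400,300));b=cv2.resize(s[max(v-45,0):v+45,u-60:u+60],(400,300),interpolation=cv2.INTER_CUBIC)
cv2.imwrite("pics/v2.png",np.hstack([a,b]))
E
```

```text
above 3.96 [559.9 168.3 231.2] [ 3.141e+00 -2.000e-03  5.410e-01] [-0.4 -0.3  0.4] 1.003 0.0
False
down 6.01 [559.6 168.4  94.3] [ 3.141 -0.     0.541] [-0.1  0.7 -0.7] 0.997 0.0
grip 6.72 [559.4 168.5  94.3] [-3.141 -0.     0.541] [-1.9 -0.   3.3] 0.12 88.2
lift 8.07 [559.1 168.3 129.7] [-3.141e+00  1.000e-03  5.410e-01] [-0.5 -0.2 -1.2] 0.119 88.2
up 9.85 [559.2 168.3 329.6] [-3.141e+00  1.000e-03  5.410e-01] [-0.5  0.4 -1.6] 0.12 88.2
232 122
```

View pics/v2.png

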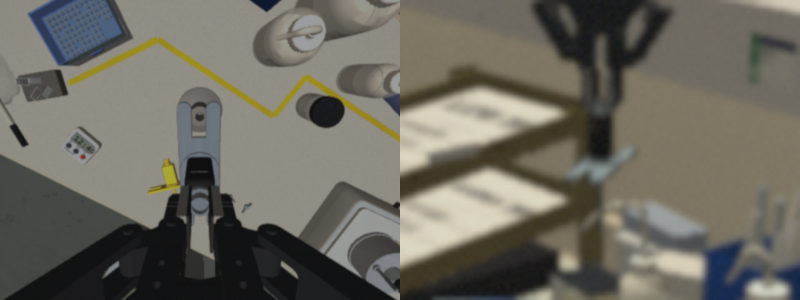

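The probe is held upright between the pads: the wrist view shows the far fork at about (200,120), and the scene crop shows the sheath free of the stand. Next I'll look at the mouth with the wrist camera from two positions.

```bash
python3 - <<'E'
from h import *
o=[np.pi,0,np.radians(95)]
ims=[]
bot.move_ptp([504,-350,335],o);bot.dwell(.3)
for k,y in enumerate((-350,-380)):
    if k: bot.movel([504,y,335],o);bot.dwell(.3)
    c=cam("wrist");i=imaging.capture("wrist");np.savez(f"w{3+k}.npz",K=c[0],p=c[1],r=c[2]);cv2.imwrite(f"pics/w{3+k}full.png",i)
    s=bot.get_state();print(s["t"],s["tcp_pos"],s["orientation"],s["contact_force"],proj(c,[504,-263,186]))
    u,v=proj(c,[504,-263,186]).astype(int);v0=max(v-90,0);u0=u-60;print("crop origin",u0,v0)
    ims.append(cv2.resize(i[v0:v0+180,u0:u0+120],(400,600),interpolation=cv2.INTER_CUBIC))
cv2.imwrite("pics/v3.png",np.hstack(ims))
E
```

```text
12.1917 [ 504.22412936 -349.62143528  335.00137549] [-3.14157401e+00 -3.35374241e-05  1.65871766e+00] [-1.15618787 -0.2204307  -1.40295382] [263.94801392  81.19862558]
crop origin 203 0
12.8917 [ 504.1112928  -379.52712329  335.21581692] [3.14142171e+00 8.93040569e-05 1.65863769e+00] [ 0.66580738 -0.84475555 -1.60468459] [267.14153515  48.12121915]
crop origin 207 0
```

View pics/v3.png

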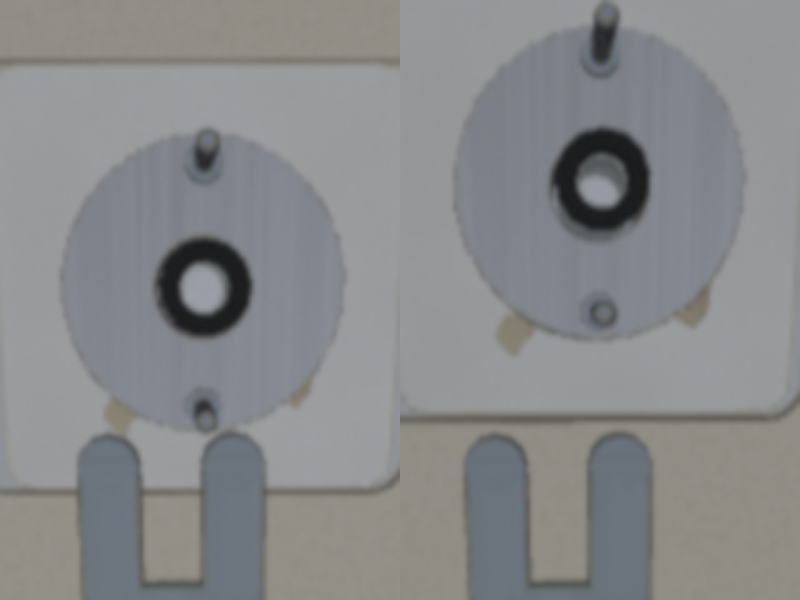

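Both views show the black seal ring at crop (205,287) and (601,180). The stud tops are at (207,138)/(206,420) and (606,15)/(603,313), and the held plate's fork slot is centred at column 172 and 558. Now I'll get precise positions from the masks.

```bash
python3 - <<'E'
from h import *
C=[];ring=[];st=[[],[]]
org=[(203,0),(207,0)]
studs=[[(207,138),(206,420)],[(206,15),(203,313)]]; seal=[(205,287),(201,180)]
tz=[(504.2,-349.6,335.0),(504.1,-379.5,335.2)]
for k in(0,1):
    z=np.load(f"w{3+k}.npz");c=(z["K"],z["p"],z["r"]);C.append(c)
    i=cv2.imread(f"pics/w{3+k}full.png");g=cv2.cvtColor(i,cv2.COLOR_BGR2GRAY)
    s=np.array(seal[k])/3.3333+org[k];u,v=s.astype(int);roi=g[max(v-22,0):v+22,u-22:u+22]
    m=(roi<70).astype(np.uint8)*255;cs,_=cv2.findContours(m,cv2.RETR_EXTERNAL,cv2.CHAIN_APPROX_NONE);q=max(cs,key=cv2.contourArea)
    e=cv2.fitEllipse(q);e0=np.array(e[0])+[u-22,max(v-22,0)];ring.append(e0);print("ring",e0,e[1],onz(c,e0,186)[:2])
    sp=[np.array(p)/3.3333+org[k] -.35 for p in studs[k]]
    for j in(0,1): st[j].append(sp[j])
    a,b=[onz(c,p,208)[:2] for p in sp];print("studs",a,b,"mid",(a+b)/2,"len",np.linalg.norm(a-b),"yaw",np.degrees(np.arctan2(*(a-b)[::-1])))
    # fork edges: horizontal profile on rows in slot region
    zp=tz[k][2]-8
    for row in(145,152,160,168):
        p=i[row,225:287].astype(int);L=(p[:,0]-p[:,2]>6).astype(int)
        ed=np.nonzero(np.diff(L))[0]+225.5
        if len(ed)>=4:
            # local axes: x' along yaw 95 , y'
            yaw=np.radians(95.03);w=[onz(c,(x,row),zp)-tz[k] for x in ed]
            print(row,ed,[(round(x[0]*np.cos(yaw)+x[1]*np.sin(yaw),1),round(-x[0]*np.sin(yaw)+x[1]*np.cos(yaw),1)) for x in w])
    col=[int(249+3) if k==0 else 252];p=i[120:190,col[0]].astype(int);print("slot bottom",[ (120+r+.5, (onz(c,(col[0],120.5+r),zp)-tz[k])[:2].round(1)) for r in np.nonzero(np.diff((p[:,0]-p[:,2]>6).astype(int)))[0]])
print("tri ring",tri(C,ring));print("tri studs",tri(C,st[0]),tri(C,st[1]))
E
```

```text
ring [263.75737381  85.79217529] (26.733673095703125, 28.361984252929688) [ 504.22639385 -267.28200255]
studs [ 500.9508464  -230.02869062] [ 507.84834886 -303.46923251] mid [ 504.39959763 -266.74896157] len 73.763735889382 yaw 95.36545460680097
145 [226.5 243.5 264.5 280.5] [(np.float64(47.2), np.float64(18.3)), (np.float64(47.2), np.float64(8.1)), (np.float64(47.2), np.float64(-4.5)), (np.float64(47.2), np.float64(-14.1))]
152 [227.5 243.5 264.5 280.5] [(np.float64(43.0), np.float64(17.8)), (np.float64(43.0), np.float64(8.2)), (np.float64(43.0), np.float64(-4.5)), (np.float64(43.0), np.float64(-14.2))]
160 [227.5 243.5 264.5 280.5] [(np.float64(38.1), np.float64(17.9)), (np.float64(38.1), np.float64(8.2)), (np.float64(38.1), np.float64(-4.6)), (np.float64(38.1), np.float64(-14.3))]
168 [227.5 243.5 264.5 280.5] [(np.float64(33.1), np.float64(18.1)), (np.float64(33.1), np.float64(8.3)), (np.float64(33.1), np.float64(-4.6)), (np.float64(33.1), np.float64(-14.4))]
slot bottom [(np.float64(126.5), array([-8.1, 57.7])), (np.float64(176.5), array([-5.5, 27.3]))]
ring [267.12180519  53.53
[... 460 characters left out ...]
loat64(17.9)), (np.float64(42.9), np.float64(8.2)), (np.float64(42.9), np.float64(-4.4)), (np.float64(42.9), np.float64(-14.1))]
160 [227.5 243.5 264.5 280.5] [(np.float64(38.0), np.float64(18.0)), (np.float64(38.0), np.float64(8.3)), (np.float64(38.0), np.float64(-4.5)), (np.float64(38.0), np.float64(-14.2))]
168 [227.5 244.5 264.5 280.5] [(np.float64(33.0), np.float64(18.2)), (np.float64(33.0), np.float64(7.7)), (np.float64(33.0), np.float64(-4.5)), (np.float64(33.0), np.float64(-14.3))]
slot bottom [(np.float64(176.5), array([-5.6, 27.2]))]
tri ring [ 504.4670051  -267.23235796  180.88339748]
tri studs [ 501.21601261 -228.66633484  197.62833541] [ 507.96894782 -304.02203882  202.80676414]
```

Across the plate, the held plate shows a 1.9 mm apparent offset relative to the gripper, which is a wrist camera bias. Along the plate there is none. I'll servo relatively: hover with the tip just above the seal and compare the fork slot with the stud seen through it.

```bash
python3 - <<'E'
from h import *
o=[np.pi,0,np.radians(95.2)]
bot.movel([506.8,-267.3,335],o);bot.movel([506.8,-267.3,277],max_speed=80);bot.dwell(.3)
c=cam("wrist");i=imaging.capture("wrist");sc=imaging.capture("scene");cv2.imwrite("pics/w5full.png",i);cv2.imwrite("pics/s5full.png",sc);np.savez("w5.npz",K=c[0],p=c[1],r=c[2])
s=bot.get_state();print(s["t"],s["tcp_pos"],s["orientation"],s["contact_force"])
S=cam("scene");u,v=proj(S,[506,-267,215]).astype(int);print(u-27,v-40)
print(proj(c,[502.7,-230,208]))
a=cv2.resize(i[90:210,210:290],(400,600),interpolation=cv2.INTER_CUBIC)
b=cv2.resize(sc[v-40:v+40,u-27:u+27],(400,600),interpolation=cv2.INTER_CUBIC)
cv2.imwrite("pics/v5.png",np.hstack([a,b]))
E
```

```text
15.0667 [ 506.88377999 -267.31758329  277.22985552] [3.14130803e+00 2.39779477e-04 1.66159171e+00] [ 0.50138831  0.23533271 -1.74677508]
302 173
[255.60937216 143.85758807]
```

View pics/v5.png

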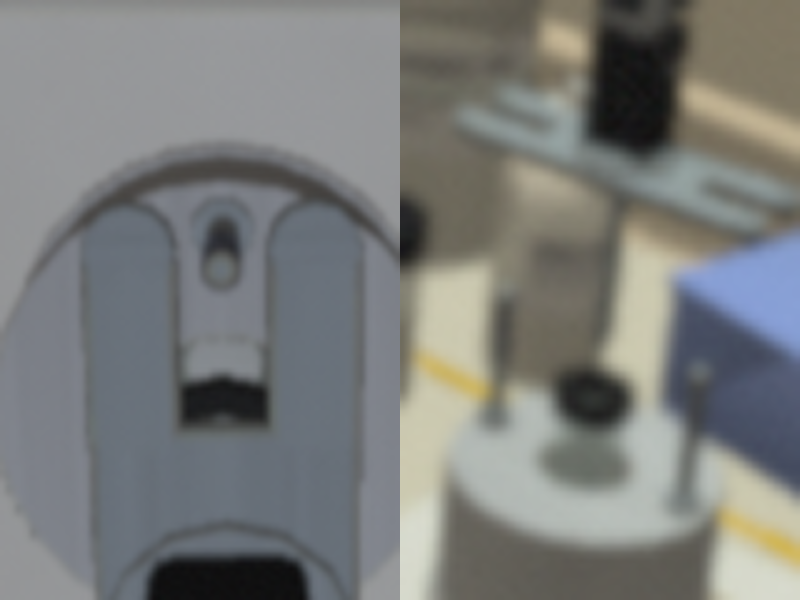

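The stud shows through the slot at crop column 220 and the slot centre is at 224, so it's within about 0.5 mm. In the scene crop I can't tell which edge is the sheath above the seal, so I'll check by differencing against the first picture.

```bash
python3 - <<'E'
from h import *
S=cam("scene");a=cv2.imread("pics/scene0.png").astype(int);b=cv2.imread("pics/s5full.png").astype(int)
for z in(250,240,230,222,214,206,199,186):
    u,v=proj(S,[506.9,-267.3,z]);r=int(round(v));lo=int(u)-8
    d=(b-a)[r,lo:lo+17].sum(1)
    w=np.abs(d);w[w<25]=0;print(z,(round(u,2),round(v,2)),"meas u",round((w*np.arange(lo,lo+17)).sum()/max(w.sum(),1),2),d.tolist())
# seal ring in first image
u,v=proj(S,[506.9,-267.3,186]).astype(int);g=a[v-12:v+13,u-14:u+15].sum(2);m=(g<150).astype(np.uint8)
n,l,s,ce=cv2.connectedComponentsWithStats(m);print([(x.tolist(),(y+[u-14,v-12]).round(2)) for x,y in zip(s,ce)][1:]);
q=cv2.findContours(m,cv2.RETR_EXTERNAL,cv2.CHAIN_APPROX_NONE)[0];q=max(q,key=cv2.contourArea);e=cv2.fitEllipse(q);print(e,np.array(e[0])+[u-14,v-12])
E
```

```text
250 (np.float64(331.02), np.float64(200.36)) meas u 332.9 [16, 16, 19, 15, 10, 9, -3, -35, -69, -58, -32, -29, -23, -16, -5, 10, 41]
240 (np.float64(330.56), np.float64(204.12)) meas u 330.41 [14, 15, 11, 11, 10, 11, 5, -14, -44, -30, -1, 13, 17, 20, 15, 16, 17]
230 (np.float64(330.09), np.float64(207.83)) meas u 330.25 [8, 11, 11, 11, 10, 9, -4, -26, -62, -63, -19, 12, 20, 22, 23, 20, 16]
222 (np.float64(329.73), np.float64(210.78)) meas u 329.97 [7, 14, 12, 10, 12, 12, 5, -11, -55, -74, -50, -12, 12, 19, 21, 21, 20]
214 (np.float64(329.36), np.float64(213.7)) meas u 330.34 [11, 14, 18, 13, 12, 9, 4, -25, -78, -93, -34, 8, 22, 22, 23, 21, 26]
206 (np.float64(329.0), np.float64(216.61)) meas u 330.02 [9, 9, 9, 10, 10, 10, 0, -38, -78, -66, -28, 10, 21, 21, 26, 20, 19]
199 (np.float64(328.69), np.float64(219.13)) meas u 0.0 [12, 9, 12, 9, 10, 6, 11, 4, -11, -15, -3, 15, 21, 21, 22, 21, 18]
186 (np.float64(328.11), np.float64(223.76)) meas u 0.0 [14, 15, 14, 5, 2, 11, 5, 4, -1, 18, 11, 6, 14, 15, 15, 24, 16]
[([10, 12, 8, 6, 39], array([327.46, 225.56]))]
((13.43700122833252, 14.564497947692871), (5.045309066772461, 7.60944938659668), 106.90908813476562) [327.43700123 225.56449795]
```

```bash
python3 - <<'E'
from h import *
S=cam("scene");T=cam("top")
for f in("scene0","s5full"):
    a=cv2.imread(f"pics/{f}.png").astype(int).sum(2)
    print(f);print(a[218:232,318:338])
for z in(186,176):
  for dx in(-14,14): print(z,dx,proj(S,np.array([506.4,-267.3,z])+dx*np.array([.744,-.668,0])).round(2))
E
```

```text
scene0
[[289 297 292 286 288 292 292 291 282 286 320 404 493 545 555 558 558 553
  531 461]
 [293 295 290 291 288 290 288 289 282 288 329 418 502 544 556 558 559 556
  528 448]
 [293 291 292 287 289 286 280 278 272 277 328 420 499 543 554 561 559 551
  520 436]
 [294 294 288 285 280 267 255 243 235 246 288 377 458 509 536 551 557 550
  514 421]
 [311 300 294 281 264 235 205 190 175 172 211 283 362 427 484 520 546 545
  498 404]
 [346 335 320 301 254 197 154 130 117 115 128 178 231 305 384 467 525 532
  486 383]
 [418 395 376 340 267 183 126 105 102 107 106 105 139 187 282 401 497 521
  475 370]
 [482 468 451 412 317 199 120 110 123 131 131 122 120 129 214 353 471 516
  465 362]
 [519 516 502 467 361 226 127 107 129 138 138 135 112 118 203 343 468 512
  466 373]
 [519 527 524 493 397 266 160 112 118 120 119 114 101 133 233 367 473 519
  491 417]
 [516 528 530 505 440 335 232 165 128 100 101 102 119 192 303 416 501 526
  518 479]
 [516 525 527 515 474 403 325 256 202 175 163 167 208 279 385 472 519 533
  533 519]
 [522 527 522 513 483 431 375 321 278 257 248 262 299 369 454 516 536 539
[... 689 characters left out ...]
  491 386]
 [503 487 468 424 329 206 128 115 125 135 138 131 124 135 229 370 489 536
  486 374]
 [537 535 524 486 380 235 134 116 129 146 146 133 122 127 206 357 486 528
  487 390]
 [540 547 544 509 414 279 168 117 114 125 122 117 110 145 242 381 497 539
  508 434]
 [534 548 549 525 455 354 243 173 133 112  99 108 130 198 312 435 519 551
  537 490]
 [533 545 546 537 495 420 334 264 212 180 168 176 212 295 398 493 543 557
  554 540]
 [539 546 543 531 500 451 390 337 294 268 258 274 317 386 476 536 558 561
  563 553]
 [541 544 532 506 469 428 390 356 326 320 320 338 379 434 502 546 563 568
  563 559]]
186 -14 [322.23 223.72]
186 14 [333.74 223.94]
176 -14 [321.81 227.25]
176 14 [333.27 227.47]
```

The scene diff shows the sheath upright and within about 1.5 mm of the seal centre, which agrees with the wrist view. I'll make a small correction and lower guarded to just above the seal.

```bash
python3 - <<'E'
from h import *
def st(l):
    s=bot.get_state();print(l,round(s["t"],2),s["tcp_pos"].round(2),s["contact_force"].round(2),s["wrist_torque"].round(3),round(s["opening"],3))
bot.movel([506.2,-267.0,277],max_speed=20);bot.dwell(.3);st("a")
for z in(255,235,222,214,206):
    h=bot.movel([506.2,-267.0,z],max_speed=40,threshold=4);st((z,h))
    if h: break
bot.dwell(.2);st("end")
c=cam("wrist");i=imaging.capture("wrist");sc=imaging.capture("scene");cv2.imwrite("pics/w6full.png",i)
a=cv2.resize(i[90:210,210:290],(400,600),interpolation=cv2.INTER_CUBIC)
S=cam("scene");u,v=proj(S,[506,-267,200]).astype(int)
b=cv2.resize(sc[v-40:v+40,u-27:u+27],(400,600),interpolation=cv2.INTER_CUBIC)
cv2.imwrite("pics/v6.png",np.hstack([a,b]))
E
```

```text
a 15.62 [ 506.18 -267.02  276.98] [-0.19  0.87 -1.1 ] [-0.035 -0.015 -0.035] 0.125
(255, False) 16.32 [ 506.21 -267.02  255.03] [-0.32  0.18 -0.85] [-0.036  0.009  0.015] 0.124
(235, False) 16.97 [ 506.17 -267.01  234.97] [-0.08 -1.13 -0.77] [-0.016  0.005  0.005] 0.12
(222, False) 17.44 [ 505.99 -266.88  221.67] [ 0.46 -0.57 -0.91] [ 0.055 -0.041  0.009] 0.12
(214, False) 17.79 [ 505.95 -266.85  213.61] [ 0.74 -0.71 -0.65] [-0.035  0.049  0.015] 0.118
(206, False) 18.14 [ 505.92 -266.8   205.58] [-1.03 -0.03 -1.09] [ 0.044 -0.08  -0.023] 0.12
end 18.34 [ 506.32 -267.09  206.15] [-0.04  0.03 -1.3 ] [ 0.025  0.051 -0.008] 0.12
```

View pics/v6.png

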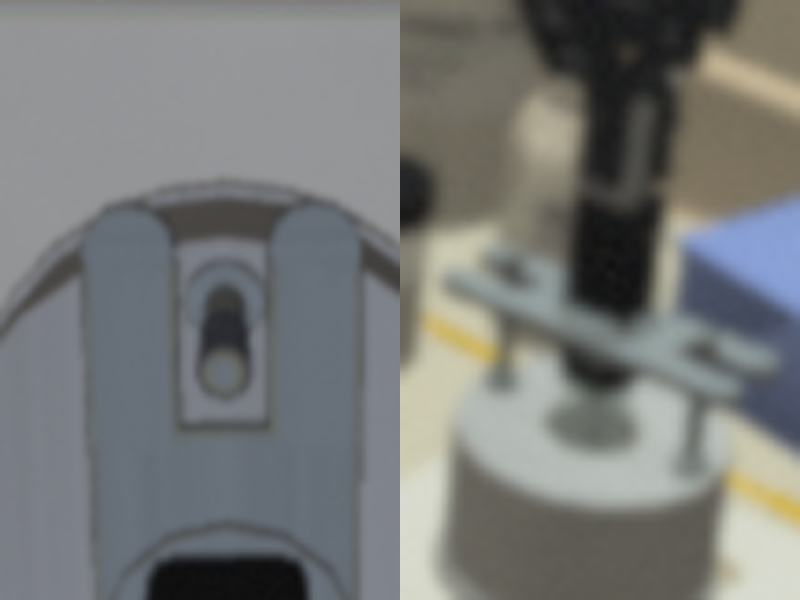

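Both studs sit centred in the slots and the plate is a few mm above the seal. Now I'll press in small steps to a seal force of 10 N, zeroed on the free-hanging weight.

```bash
cat >> h.py <<'E'
def fz(n=12):
    L=[]
    for _ in range(n): bot.dwell(.03);s=bot.get_state();L.append([s["contact_force"][2],s["tcp_pos"][2]])
    return np.mean(L,0),np.std(L,0)[0]
E
python3 - <<'E'
from h import *
b=fz(20)[0][0];print("base",b,bot.get_state()["t"])
z=206.0
for k in range(14):
    z-= 3 if k==0 else 1.0
    bot.movel([506.2,-267.0,z],max_speed=10);bot.dwell(.1);m,sd=fz();F=m[0]-b;print(round(z,2),m.round(2),"F",round(F,2),round(sd,2))
    if F>6: break
for k in range(4):
    if abs(F-10)<.4: break
    z-=np.clip((10-F)/3.6,-1,1)
    bot.movel([506.2,-267.0,z],max_speed=10);bot.dwell(.2);m,sd=fz(20);F=m[0]-b;print(round(z,2),m.round(2),"F",round(F,2),round(sd,2))
s=bot.get_state();print(s["t"],s["tcp_pos"],s["orientation"],s["contact_force"],s["wrist_torque"],s["opening"],s["gripper_force"])
E
```

```text
base -1.3074337203410618 19.1083
203.0 [ -1.24 203.04] F 0.06 0.39
202.0 [ -1.2  202.01] F 0.11 0.42
201.0 [ -1.1  201.01] F 0.21 0.43
200.0 [ -0.32 200.06] F 0.99 0.52
199.0 [  2.37 199.17] F 3.68 0.48
198.0 [  5.28 198.38] F 6.59 0.58
197.05 [  6.96 197.81] F 8.27 0.51
196.57 [  8.06 197.51] F 9.37 0.36
196.4 [  8.3 197.4] F 9.61 0.42
27.1583 [ 506.4813509  -267.27657498  197.40087454] [3.14061583e+00 1.08691276e-03 1.66155931e+00] [-1.57304805  0.19662291  8.41160526] [ 0.09223365  0.39145275 -0.03960262] 0.1251174207767223 89.66186754405499
```

The force is 9.6 N at 2.9 mm compression, which matches the seal's stiffness. I'll check stability and take a last picture before handing in.

```bash
python3 - <<'E'
from h import *
bot.movel([506.2,-267.0,196.25],max_speed=5);b=-1.31
for k in range(3):
    bot.dwell(.6);m,sd=fz(20);print(m.round(2),round(m[0]-b,2),round(sd,2))
i=imaging.capture("wrist");sc=imaging.capture("scene")
S=cam("scene");u,v=proj(S,[506,-267,200]).astype(int)
cv2.imwrite("pics/v7.png",np.hstack([cv2.resize(i,(400,300)),cv2.resize(sc[v-40:v+40,u-53:u+53],(400,300),interpolation=cv2.INTER_CUBIC)]))
print(bot.get_state()["t"])
E
```

```text
[  8.67 197.32] 9.98 0.34
[  8.69 197.32] 10.0 0.35
[  8.57 197.32] 9.88 0.44
31.3083
```

View pics/v7.png

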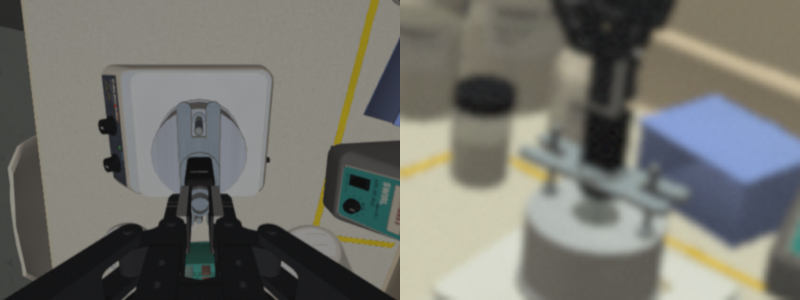

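The plate lies flat on the seal with a stud in each slot (wrist view (198,125), scene crop about (552,170) and (655,195)), and the force is steady at 10 N.

```bash
python3 -c "
from bench import bot
print(bot.sign_off())"
```

```text
the job is handed in; nothing more can be done
None
```

The job is handed in: the probe is in the vial with a stud in each slot, still gripped, and pressing steadily on the seal at about 10 N. I didn't deliberately touch any of the bystanders, but took no final check picture of them all.

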